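Put the mixed-up stoppers back on their own bottles

ROBOT

A 6-joint arm with a two-finger parallel gripper is mounted at the origin on a cart in front of the work surface, level with it; the furniture and walls round the work are solid. World frame = base frame: x ahead of the robot, y to its left, z up, the work surface at z = 0. Lengths are in m, angles in rad, forces in N, time in s.
With the tool pointing down it reaches from about 0.375 to 0.75 m from the base axis. Payload 9 kg.
Tool frame: the origin (TCP) lies on the centre line of the jaws, within the pads' length; the fingertips stand 17 mm ahead of it and the grasp point (between the pads) lies 2 mm behind it; z points along the fingers, y is the line along which they close (so a half turn about z gives the same grasp; the last joint's range is limited). The gripper opens to 85 mm and grips with 20 to 120 N. Pads are 22 mm wide; open, the fingers measure 114 mm over their backs; the gripper's body (76 mm by 85 mm) begins 54 mm behind the grasp point. The pads swing forward as they close: fully open they stand 13 mm farther back than shut.
Start: joints at [-1.415, 0.104, 0.097, 1.564, 0, 1.353], TCP at [0.219, -0.559, 0.248] pointing down, gripper open.
Joint ranges: [-2.99, 2.99], [-0.84, 1.86], [-1.1, 1.16], [-1.84, 2.11], [-1.51, 1.56], [-3.14, 3.14]. Speed limits (rad/s): [2.22, 2.22, 2.57, 3.14, 3.14, 3.14].

INTERFACE

Orientations are given as a unit quaternion [x, y, z, w].
In Python, from bench import monitor, imaging, job gives the robot as it stands.
- The arm moves only by the tool move_arm, never from a script. Its argument "commands" is a list of rows, each a list of 7 numbers: the shift along the world's x, y, z in units of 0.04 m (1.0 is 0.04 m), then the turn, a rotation vector about the world's x, y, z in units of 4 degrees (1.0 is 4 degrees), then the finger opening in mm, from 0 to 85.4. In form: [[dx, dy, dz, ax, ay, az, fingers], ...]. A call has 1 to 12 rows; each row shifts and turns the commanded pose from where the row before left it; what a row does not reach is not made up. A row lasts 1/12 s, in which the tool goes at most 41.7 mm and 7.16 degrees, less where a joint would pass 70% of its speed; a pose out of reach is approached as far as the arm can. A call with a number of a shift or a turn outside -1 to 1 is refused whole. A call with a gripper value outside its range is refused whole. The fingers move at their own pace and stop on an object; the grip force is fixed at half the most. Time passes only in rows, so rows that do not move let the fingers close. It gives the time, the measured TCP pose, the force, the opening and the grip force at its end, in the units of the state.
- monitor.sense(): the state, without advancing time (a new reading comes with each control period).
- imaging.snapshot(name): name is "side" or "top" or "wrist"; returns (picture, depth): 420x560x3 uint8, red, green, blue; 420x560 float32, m along the optical axis (not along the pixel's ray), 0 where there is no reading.
- imaging.camera_info(name): a dict with "mtx" (3x3 intrinsics, pixels), "rvec" (rotation vector, rad) and "tvec" (3), from world to camera coordinates, as OpenCV has them; the wrist camera has in their place "hand_eye" (4x4, takes a point from camera to tool coordinates, whose origin is the TCP and whose axes are the flange's). Camera axes: x right, y down, z forward; pixel columns grow to the right and rows downward; lengths in m; the calibration is good to about 2 mm. A picture is of the moment at which its call begins: read the wrist's pose just before it. camera_info takes no time and is no camera call.
- job.close_job(): hands the job in; it is judged then, once.
The state is a dict: "time_s": time; "joint_positions": joint angles; "qvel": joint speeds; "joint_efforts": joint torques, N m; "eef_pos": TCP position; "ee_rot": TCP orientation; "force": force on the tool from outside, world axes, zero at the start; "moment": the same for the moment, N m; "grip_width": finger opening in m; "grip_force": force on a finger pad.
Only numpy, scipy, OpenCV 4.12 (cv2) and the standard library are available. Lean on these libraries where they do the work, as an engineer would, in place of code of your own. Each camera call takes 0.05 s, during which the arm holds its last target. There are 200 camera calls.

TASK

The oak stoppers of the three black stoneware bottles have been mixed up. Give each bottle its own stopper back, the round knob to the round bottle, the square block to the square bottle and the bar to the flat flask, standing one stopper on the empty coaster meanwhile so as to free a neck. Each stopper must be pushed fully home and the square and bar heads turned in line with the sides of their bottles; leave the bottles standing where they are and do not knock over or shove the pepper mill.

Things in the scene. Friction and masses are not known exactly. Their poses are not given: they have to be found in the camera images.
- stopper_round: Light oak stopper with a round, slightly domed knob, 40 mm across and 30 mm high. Below it an oak collar (32 mm across, 4 thick) and a black plug (22 mm thick, 22 long). Origin on the axis at the plug's foot, z up: plug 0-22 mm, collar 22-26, head 26-56. About 45 g; stands upright on its plug. At the start it sits in the square bottle.
- stopper_square: Light oak stopper with a square block head, 34 x 34 mm (along its x and y) and 30 mm high. Below it an oak collar (32 mm across, 4 thick) and a black plug (22 mm thick, 22 long). Origin on the axis at the plug's foot, z up: plug 0-22 mm, collar 22-26, head 26-56. About 45 g; stands upright on its plug. At the start it sits in the flat flask.
- stopper_bar: Light oak stopper with a narrow bar for a head, 18 mm (x) by 54 mm (y), 30 mm high. Below it an oak collar (32 mm across, 4 thick) and a black plug (22 mm thick, 22 long). Origin on the axis at the plug's foot, z up: plug 0-22 mm, collar 22-26, head 26-56. About 45 g; stands upright on its plug. At the start it sits in the round bottle.
- bottle_round: Black stoneware bottle, round, 84 mm across; partner of the round stopper. Neck upright in the middle, 37 mm across, bore 27 mm, 30 deep; every stopper fits it, its collar resting on the rim. Loose, 0.95 kg. Origin at the centre of the underside, z up; rim of the neck 98 mm up, so a seated stopper's origin is at 76 mm.
- bottle_square: Black stoneware bottle, square, 74 x 74 mm (sides along its x and y); partner of the square stopper. Neck upright in the middle, 37 mm across, bore 27 mm, 30 deep; every stopper fits it, its collar resting on the rim. Loose, 0.95 kg. Origin at the centre of the underside, z up; rim of the neck 92 mm up, so a seated stopper's origin is at 70 mm.
- bottle_flask: Black stoneware bottle, a flat flask 52 mm (x) by 104 mm (y); partner of the bar stopper. Neck upright in the middle, 37 mm across, bore 27 mm, 30 deep; every stopper fits it, its collar resting on the rim. Loose, 0.95 kg. Origin at the centre of the underside, z up; rim of the neck 104 mm up, so a seated stopper's origin is at 82 mm.
- rest_coaster: Brown round leather coaster lying alone and empty on the worktop, 94 mm across, 8 mm thick, does not shift: a clean free place to stand a stopper meanwhile. Origin at the centre of its underside.
- pepper_mill: Turned wooden pepper mill standing behind the bottles, 58 mm across, 140 mm high, loose. Origin at the centre of its underside.
Not all that is in view belongs to the job. Leave any orange or yellow look-alike of the stopper_square alone.

How it is judged:
By the outcome, as a careful person would: the job done as asked, in the order asked, and still so for the second after the job is handed in, with the robot touching nothing.
It also fails if it takes over 128 s, if anything falls off the work surface, if the arm or the gripper's body presses on something with over 40 N, if the wrist force passes 120 N, or if a joint passes its speed limit or range.

## Working session

There is one attempt and no reset: what is moved stays moved. The work goes in short steps, Python scripts to look and compute and a tool call to move; the robot and the scene stay as the last step left them, time stands still between calls to the robot, and variables do not carry over. Pictures are saved under pics/ and viewed, at most 14 in all, crops included, and the job is handed in when it is done.

Besides the shell and the picture viewer there is one more tool, called after "Call:" in YAML: its name, and indented under it one key for each argument. move_arm: Moves the arm, as the interface text tells. Its arguments: {"type":"object","properties":{"commands":{"type":"array","items":{"type":"array","items":{"type":"number"}}}},"required":["commands"]}

```bash
ls; mkdir -p pics; cat > h.py <<'E'
import numpy as np, cv2
from bench import monitor, imaging, job
from scipy.spatial.transform import Rotation as R
def cloud(name):
    s=monitor.sense(); im,d=imaging.snapshot(name); c=imaging.camera_info(name); K=np.array(c["mtx"])
    v,u=np.mgrid[:420,:560]
    p=np.stack([(u-K[0,2])/K[0,0]*d,(v-K[1,2])/K[1,1]*d,d],-1)
    if name=="wrist":
        H=np.array(c["hand_eye"]); p=p@H[:3,:3].T+H[:3,3]
        p=p@R.from_quat(s["ee_rot"]).as_matrix().T+np.array(s["eef_pos"])
    else:
        M=cv2.Rodrigues(np.array(c["rvec"],float))[0]; p=(p-np.array(c["tvec"]).ravel())@M
    p[d==0]=np.nan
    return im,d,p
E
python3 - <<'E'
from h import *
for n in("top","side"):
    im,d,p=cloud(n); cv2.imwrite(f"pics/{n}0.png",im[:,:,::-1]); np.savez(f"{n}0.npz",im=im,p=p)
s=monitor.sense(); print({k:np.round(v,3) for k,v in s.items()})
E
```

```text
pics
{'time_s': np.float64(0.1), 'joint_positions': array([-1.415,  0.105,  0.097,  1.564,  0.   ,  1.353]), 'qvel': array([-0.002, -0.001,  0.002, -0.   ,  0.001,  0.   ]), 'joint_efforts': array([ 8.0000e-03, -5.5820e+01,  5.0472e+01,  1.3000e-02, -0.0000e+00,
        0.0000e+00]), 'eef_pos': array([ 0.219, -0.558,  0.248]), 'ee_rot': array([ 0.983,  0.186,  0.   , -0.001]), 'force': array([ 0.778,  0.238, -0.365]), 'moment': array([ 0.025, -0.028,  0.011]), 'grip_force': np.float64(0.0), 'grip_width': np.float64(0.085)}
```

View pics/top0.png

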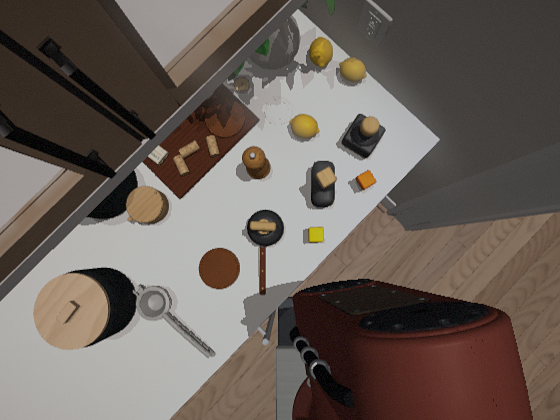

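View pics/side0.png

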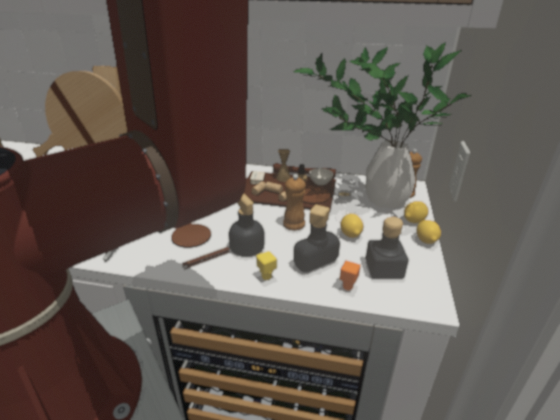

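Top view: the round bottle with the bar is at (265,227), the flask with the square block at (323,185) and the square bottle with the round knob at (365,135). The empty coaster is at (219,268) and the mill at (255,162). Lookalikes to leave alone are the yellow block (316,235), the orange block (366,180), the corks on the board (185,155), and the brown disc on the board (225,118).

```bash
cat >> h.py <<'E'
def rect(p,m):
    q=p[m]; (c,wh,a)=cv2.minAreaRect((q[:,:2]*1000).astype(np.float32)); 
    return np.round(c,1),np.round(wh,1),round(a,1),'medz',round(float(np.median(q[:,2])),4),'mean',np.round(q[:,:2].mean(0)*1000,1),int(m.sum())
E
python3 - <<'E'
from h import *
f=np.load("top0.npz"); p=f["p"]; im=f["im"]
def near(u,v,r): 
    V,U=np.mgrid[:420,:560]; return (U-u)**2+(V-v)**2<r*r
z=p[...,2]
for n,u,v in(("round",265,227),("flask",323,182),("square",363,135),("coaster",219,268),("mill",255,162),("yellow",316,235),("orange",366,180),("spoon",262,270)):
    m=near(u,v,32); q=p[v,u]; print(n,np.round(q,3))
    if n in("round","flask","square"):
        zt=np.nanmax(z[near(u,v,14)]); 
        print("  ztop",round(float(zt),4),"head",rect(p,near(u,v,22)&(z>zt-.012)))
        print("  body",rect(p,near(u,v,30)&(z>.02)&(z<.075)))
    elif n=="coaster": print("  ",rect(p,m&(z>.004)&(z<.014)&(im[...,0]<150)&(im[...,0]>im[...,2]*1.6)))
    else: print("  ",rect(p,near(u,v,20)&(z>.012)), np.nanmax(z[near(u,v,18)]))
c=im[95:285,190:420]; cv2.imwrite("pics/top0c.png",cv2.resize(c,None,fx=3.2,fy=3.1,interpolation=cv2.INTER_CUBIC)[:,:,::-1])
E
```

```text
round [0.423 0.173 0.133]
  ztop 0.1358 head (array([425.2, 178.7]), array([51.9, 16.8]), 89.3, 'medz', 0.131, 'mean', array([425.2, 178. ]), 221)
  body (array([425. , 178.6]), array([82.1, 81.6]), 89.5, 'medz', 0.0587, 'mean', array([423.3, 175.5]), 764)
flask [0.514 0.053 0.139]
  ztop 0.1424 head (array([524.9,  46.2]), array([33.9, 33.9]), 30.4, 'medz', 0.1374, 'mean', array([524.2,  46.7]), 271)
  body (array([523.8,  46.7]), array([ 51.1, 102.2]), 88.5, 'medz', 0.0616, 'mean', array([516. ,  50.5]), 723)
square [ 0.624 -0.04   0.089]
  ztop 0.1285 head (array([636.1, -50. ]), array([38.3, 35.8]), 87.9, 'medz', 0.1245, 'mean', array([635.6, -49. ]), 261)
  body (array([636.9, -50. ]), array([74.1, 74.4]), 57.9, 'medz', 0.0553, 'mean', array([626.3, -43. ]), 812)
coaster [0.334 0.288 0.006]
   (array([334.3, 289.3]), array([92.3, 92.5]), 89.8, 'medz', 0.0072, 'mean', array([334.2, 288.6]), 1220)
mill [0.56  0.194 0.123]
   (array([569.2, 196.1]), array([50.7, 53.1]), 1.0, 'medz', 0.1192, 'mean', array([564.8, 195. ]), 658) 0.14070864263228788
yellow [0.408 0.064 0.055]
   (array([408.8,  64.7]), array([32.9, 33.6]), 89.5, 'medz', 0.0545, 'mean', array([408.7,  64.9]), 247) 0.0595428031382263
orange [ 0.53  -0.05   0.057]
   (array([531.8, -51.4]), array([33.8, 35.3]), 30.7, 'medz', 0.0546, 'mean', array([530.2, -49.3]), 252) 0.05986309510983624
spoon [0.329 0.188 0.008]
   (array([329.3, 189.8]), array([14. , 86.9]), 89.7, 'medz', 0.0128, 'mean', array([330.9, 187.4]), 77) 0.016993306419951636
```

View pics/top0c.png

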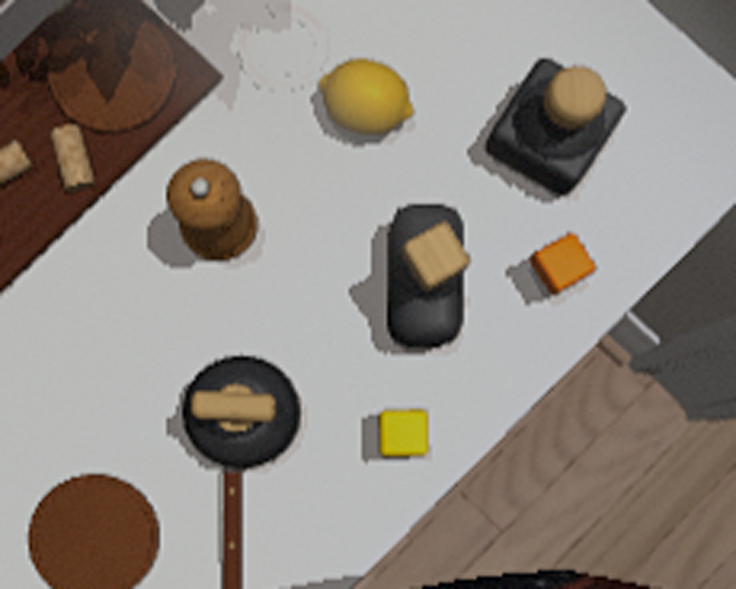

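The crop confirms the choice: the oak heads sit on the black bottles, the bar lies along y, the square head is at about 30° and the flask's long side runs along x. Heights match too (131/137/125 mm seen against 132/138/126). My plan is bar→coaster, knob→round bottle, block→square bottle, bar→flask.

Call:
move_arm:
  commands:
    - [0.58,0.75,0.1,0,0,0.7,60]
    - [0.58,0.75,0.1,0,0,0.7,60]
    - [0.58,0.75,0.1,0,0,0.7,60]
    - [0.58,0.75,0.1,0,0,0.7,60]
    - [0.58,0.75,0.1,0,0,0.7,60]
    - [0.58,0.75,0.1,0,0,0.7,60]
    - [0.58,0.75,0.1,0,0,0.7,60]
    - [0.58,0.75,0.1,0,0,0.7,60]
    - [0.58,0.75,0.1,0,0,0.7,60]
    - [0.58,0.75,0.1,0,0,0.7,60]
    - [0.58,0.75,0.1,0,0,0.7,60]
    - [0.58,0.75,0.1,0,0,0.7,60]

```text
time_s: 1.1
eef_pos: [0.4982, -0.1968, 0.2963]
ee_rot: [0.886, 0.463, -0.0, -0.0]
force: [0.5, -0.0, -0.0]
grip_width: 0.06
grip_force: 0.0
```

Call:
move_arm:
  commands:
    - [-0.15,0.78,-0.05,0,0,0.73,45]
    - [-0.15,0.78,-0.05,0,0,0.73,45]
    - [-0.15,0.78,-0.05,0,0,0.73,45]
    - [-0.15,0.78,-0.05,0,0,0.73,45]
    - [-0.15,0.78,-0.05,0,0,0.73,45]
    - [-0.15,0.78,-0.05,0,0,0.73,45]
    - [-0.15,0.78,-0.05,0,0,0.73,45]
    - [-0.15,0.78,-0.05,0,0,0.73,45]
    - [-0.15,0.78,-0.05,0,0,0.73,45]
    - [-0.15,0.78,-0.05,0,0,0.73,45]
    - [-0.15,0.78,-0.05,0,0,0.73,45]
    - [-0.15,0.78,-0.05,0,0,0.73,45]

```text
time_s: 2.1
eef_pos: [0.4248, 0.1773, 0.272]
ee_rot: [0.706, 0.708, -0.0, -0.0]
force: [1.5, -0.0, -0.3]
grip_width: 0.0451
grip_force: 0.0
```

```bash
cat >> h.py <<'E'
def st():
    s=monitor.sense(); r=R.from_quat(s["ee_rot"]); M=r.as_matrix(); 
    print("t",round(s["time_s"],2),"tcp",np.round(np.array(s["eef_pos"])*1000,1),"psi",round(float(np.degrees(np.arctan2(M[1,1],M[0,1]))),1),"z",np.round(M[:,2],3),"w",round(s["grip_width"]*1000,1),"gf",np.round(s["grip_force"],1),"F",np.round(s["force"],1),"j",np.round(s["joint_positions"],2)); return s
def wview(tag,boxes):
    im,d,p=cloud("wrist"); cv2.imwrite(f"pics/{tag}.png",im[:,:,::-1]); z=p[...,2]
    for n,x,y,r,lo,hi in boxes:
        m=(np.hypot(p[...,0]-x,p[...,1]-y)<r)&(z>lo)&(z<hi)
        if m.sum()>30: print(n,*rect(p,m))
        else: print(n,"none")
    return im,d,p
E
python3 - <<'E'
from h import *
st(); wview("w1",[("barhead",.425,.178,.04,.115,.15),("body",.425,.178,.07,.015,.07),("coaster",.334,.289,.06,.004,.012)])
E
```

```text
t 2.1 tcp [424.8 177.3 272. ] psi 0.2 z [-0. -0. -1.] w 45.1 gf 0.0 F [ 1.5 -0.  -0.3] j [ 0.11 -0.32 -0.25  1.63 -0.    1.68]
barhead [426.4 180. ] [54.1 18. ] 86.5 medz 0.1299 mean [426.4 182.4] 1441
body [426.4 181.6] [80.6 82.7] 87.2 medz 0.0582 mean [426.1 191.2] 3412
coaster [334.4 290.4] [94.5 95.4] 46.9 medz 0.0059 mean [334.6 291.6] 6952
```

View pics/w1.png

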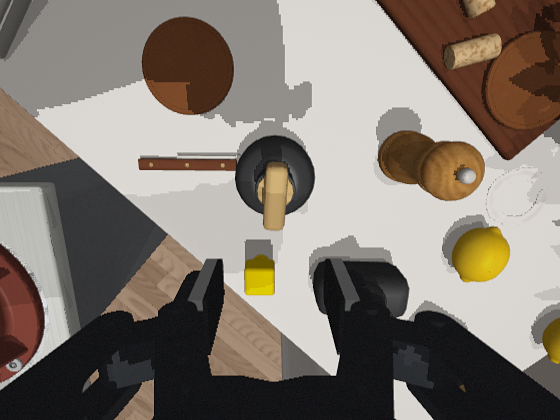

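Wrist view: the bar is at (274,197) on the round bottle (275,172), with the coaster at (187,65), mill at (430,165) and yellow block at (260,275). Positions agree with the top camera to about 2 mm, so I'll descend and grip the bar.

Call:
move_arm:
  commands:
    - [0.03,0.05,-0.5,0,0,0,45]
    - [0,0,-0.6,0,0,0,45]
    - [0,0,-0.6,0,0,0,45]
    - [0,0,-0.5,0,0,0,45]
    - [0,0,-0.5,0,0,0,45]
    - [0,0,-0.4,0,0,0,45]
    - [0,0,-0.35,0,0,0,45]
    - [0,0,-0.2,0,0,0,45]
    - [0,0,-0.1,0,0,0,45]
    - [0,0,0,0,0,0,45]

```text
time_s: 2.98
eef_pos: [0.4263, 0.1777, 0.1217]
ee_rot: [0.707, 0.707, -0.0, -0.0]
force: [-0.2, -0.4, -0.3]
grip_width: 0.0451
grip_force: 0.0
```

Call:
move_arm:
  commands:
    - [0,0,0,0,0,0,25]
    - [0,0,0,0,0,0,18]
    - [0,0,0,0,0,0,10]
    - [0,0,0,0,0,0,5]
    - [0,0,0,0,0,0,5]
    - [0,0,0,0,0,0,5]
    - [0,0,0,0,0,0,5]
    - [0,0,0,0,0,0,5]

```text
time_s: 3.65
eef_pos: [0.4271, 0.1778, 0.1234]
ee_rot: [0.707, 0.707, 0.001, 0.0]
force: [-3.1, -0.9, 6.1]
grip_width: 0.0169
grip_force: 58.7
```

Call:
move_arm:
  commands:
    - [0,0,0.15,0,0,0,5]
    - [0,0,0.3,0,0,0,5]
    - [0,0,0.4,0,0,0,5]
    - [0,0,0.5,0,0,0,5]
    - [0,0,0.5,0,0,0,5]
    - [0,0,0.5,0,0,0,5]
    - [0,0,0.4,0,0,0,5]
    - [0,0,0.2,0,0,0,5]
    - [0,0,0,0,0,0,5]

```text
time_s: 4.4
eef_pos: [0.4277, 0.1779, 0.2429]
ee_rot: [0.707, 0.707, 0.001, 0.001]
force: [-0.2, -0.2, -0.2]
grip_width: 0.0173
grip_force: 58.5
```

```bash
python3 - <<'E'
from h import *
st(); im,d,p=wview("w2",[("bottle",.425,.178,.07,.015,.09),("neck",.425,.178,.03,.09,.11),("coaster",.334,.289,.06,.004,.012)])
E
```

```text
t 4.4 tcp [427.7 177.9 242.9] psi 0.1 z [ 0.004  0.    -1.   ] w 17.3 gf 58.5 F [-0.2 -0.2 -0.2] j [ 0.11 -0.32 -0.31  1.58 -0.    1.68]
bottle [426.3 182.5] [83.1 78.8] 1.5 medz 0.0601 mean [426.4 190.3] 4864
neck [426.4 182.2] [35.8 32.6] 1.4 medz 0.0956 mean [426.3 182.2] 730
coaster [334.5 290.8] [94.9 95.4] 90.0 medz 0.0059 mean [334.6 291.8] 8157
```

View pics/w2.png

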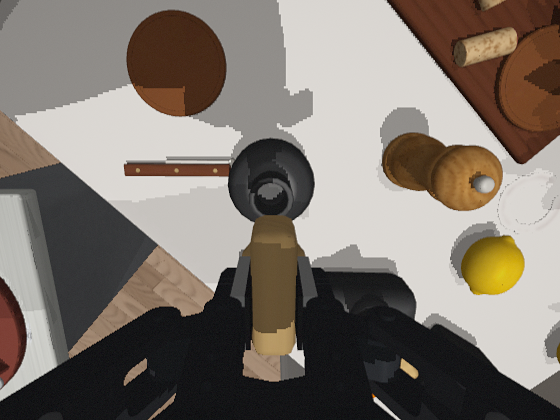

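The bar is held cleanly, at (273,285), and the round bottle's bore is open at (272,180). Now to the coaster.

Call:
move_arm:
  commands:
    - [-0.29,0.35,0,0,0,0,5]
    - [-0.29,0.35,0,0,0,0,5]
    - [-0.29,0.35,0,0,0,0,5]
    - [-0.29,0.35,0,0,0,0,5]
    - [-0.29,0.35,0,0,0,0,5]
    - [-0.29,0.35,0,0,0,0,5]
    - [-0.29,0.35,0,0,0,0,5]
    - [-0.29,0.34,0,0,0,0,5]

```text
time_s: 5.12
eef_pos: [0.3328, 0.2898, 0.239]
ee_rot: [0.707, 0.707, -0.001, -0.0]
force: [-0.1, 0.1, -0.2]
grip_width: 0.0171
grip_force: 58.6
```

Call:
move_arm:
  commands:
    - [0,0,-0.4,0,0,0,5]
    - [0,0,-0.5,0,0,0,5]
    - [0,0,-0.6,0,0,0,5]
    - [0,0,-0.6,0,0,0,5]
    - [0,0,-0.6,0,0,0,5]
    - [0,0,-0.6,0,0,0,5]
    - [0,0,-0.5,0,0,0,5]
    - [0,0,-0.35,0,0,0,5]
    - [0,0,-0.2,0,0,0,5]
    - [0,0,0,0,0,0,5]

```text
time_s: 5.95
eef_pos: [0.3322, 0.2886, 0.0638]
ee_rot: [0.707, 0.707, -0.002, -0.001]
force: [-0.6, -0.4, -0.6]
grip_width: 0.0168
grip_force: 58.6
```

Call:
move_arm:
  commands:
    - [0,0,-0.08,0,0,0,5]
    - [0,0,-0.05,0,0,0,5]
    - [0,0,-0.04,0,0,0,5]
    - [0,0,-0.03,0,0,0,5]
    - [0,0,0,0,0,0,5]

```text
time_s: 6.37
eef_pos: [0.3341, 0.2895, 0.0586]
ee_rot: [0.707, 0.707, 0.0, 0.0]
force: [-0.6, 0.3, -0.2]
grip_width: 0.017
grip_force: 58.6
```

Call:
move_arm:
  commands:
    - [0,0,-0.03,0,0,0,5]
    - [0,0,-0.03,0,0,0,5]
    - [0,0,0,0,0,0,5]

```text
time_s: 6.62
eef_pos: [0.3339, 0.2894, 0.0558]
ee_rot: [0.707, 0.707, -0.0, 0.0]
force: [0.4, 0.1, -0.1]
grip_width: 0.017
grip_force: 58.6
```

Call:
move_arm:
  commands:
    - [0,0,-0.025,0,0,0,5]
    - [0,0,0,0,0,0,5]
    - [0,0,0,0,0,0,5]

```text
time_s: 6.87
eef_pos: [0.3339, 0.2894, 0.0549]
ee_rot: [0.707, 0.707, 0.0, 0.0]
force: [0.7, -0.5, -0.1]
grip_width: 0.0175
grip_force: 58.7
```

Call:
move_arm:
  commands:
    - [0,0,-0.025,0,0,0,5]
    - [0,0,-0.025,0,0,0,5]
    - [0,0,0,0,0,0,5]

```text
time_s: 7.12
eef_pos: [0.3341, 0.2895, 0.0548]
ee_rot: [0.707, 0.708, 0.0, 0.0]
force: [-7.7, -4.4, 19.4]
grip_width: 0.0168
grip_force: 61.5
```

```bash
python3 - <<'E'
from h import *
st()
im,d=imaging.snapshot("side"); cv2.imwrite("pics/s2.png",cv2.resize(im[180:300,120:280],None,fx=4,fy=4,interpolation=cv2.INTER_CUBIC)[:,:,::-1])
E
```

```text
t 7.12 tcp [334.1 289.5  54.8] psi 0.1 z [ 0.001 -0.    -1.   ] w 16.8 gf 61.5 F [-7.7 -4.4 19.4] j [ 0.42 -0.34 -0.67  1.24 -0.    1.99]
```

Contact came at TCP z 54.8 mm, close to the expected 55. I'll ease off, release and rise.

Call:
move_arm:
  commands:
    - [0,0,0.03,0,0,0,5]
    - [0,0,0,0,0,0,15]
    - [0,0,0,0,0,0,20]
    - [0,0,0,0,0,0,30]
    - [0,0,0,0,0,0,40]
    - [0,0,0.2,0,0,0,40]
    - [0,0,0.5,0,0,0,40]
    - [0,0,0.8,0,0,0,60]
    - [0,0,0.8,0,0,0,60]
    - [0,0,0.8,0,0,0,60]
    - [0,0,0.8,0,0,0,60]
    - [0,0,0.8,0,0,0,60]

```text
time_s: 8.17
eef_pos: [0.3336, 0.2893, 0.2443]
ee_rot: [0.707, 0.707, 0.0, 0.0]
force: [1.1, 0.3, -0.4]
grip_width: 0.0598
grip_force: 0.0
```

```bash
python3 - <<'E'
from h import *
st(); im,d,p=cloud("top"); z=p[...,2]
m=lambda x,y,r,lo,hi:(np.hypot(p[...,0]-x,p[...,1]-y)<r)&(z>lo)&(z<hi)
for a in (m(.334,.289,.045,.05,.075),m(.425,.178,.07,.02,.085),m(.524,.046,.07,.02,.09),m(.636,-.05,.07,.02,.08)): print(rect(p,a) if a.sum()>30 else "none")
E
```

```text
t 8.17 tcp [333.6 289.3 244.3] psi 0.1 z [ 0.001  0.    -1.   ] w 59.8 gf 0.0 F [ 1.1  0.3 -0.4] j [ 0.42 -0.39 -0.36  1.6  -0.    1.99]
(array([334.3, 289. ]), array([17.1, 52.4]), 0.5, 'medz', 0.0625, 'mean', array([334. , 288.4]), 188)
(array([425. , 178.5]), array([82. , 81.5]), 89.5, 'medz', 0.0607, 'mean', array([424.1, 176.8]), 945)
(array([524. ,  46.8]), array([ 51.1, 102.5]), 88.8, 'medz', 0.0619, 'mean', array([516.2,  50.6]), 736)
(array([636.8, -49.9]), array([73.8, 75.3]), 57.5, 'medz', 0.0556, 'mean', array([626.4, -42.8]), 825)
```

The bar stands upright on the coaster and no bottle has moved. Next is the round knob on the square bottle.

Call:
move_arm:
  commands:
    - [0.4,-0.4,0,0,0,0,65]
    - [0.63,-0.71,0,0,0,0,65]
    - [0.64,-0.72,0,0,0,0,65]
    - [0.64,-0.72,0,0,0,0,65]
    - [0.64,-0.72,0,0,0,0,65]
    - [0.64,-0.72,0,0,0,0,65]
    - [0.64,-0.72,0,0,0,0,65]
    - [0.64,-0.72,0,0,0,0,65]
    - [0.64,-0.72,0,0,0,0,65]
    - [0.64,-0.72,0,0,0,0,65]
    - [0.64,-0.72,0,0,0,0,65]
    - [0.64,-0.72,0,0,0,0,65]

```text
time_s: 9.22
eef_pos: [0.6321, -0.0447, 0.2422]
ee_rot: [0.707, 0.707, 0.0, 0.0]
force: [0.2, 0.6, 0.7]
grip_width: 0.0651
grip_force: 0.0
```

Call:
move_arm:
  commands:
    - [0.1,-0.2,0,0,0,0,65]
    - [0,0,0,0,0,0,65]

```text
time_s: 9.38
eef_pos: [0.6358, -0.0536, 0.2408]
ee_rot: [0.708, 0.706, -0.001, -0.001]
force: [-0.2, 0.0, 0.0]
grip_width: 0.0649
grip_force: 0.0
```

```bash
python3 - <<'E'
from h import *
st(); wview("w3",[("knob",.636,-.05,.04,.11,.15),("body",.636,-.05,.07,.015,.08)])
E
```

```text
t 9.38 tcp [635.8 -53.6 240.8] psi -0.1 z [-0.002  0.    -1.   ] w 64.9 gf 0.0 F [-0.2  0.   0. ] j [-0.29  0.22  0.21  1.56 -0.    1.28]
knob [638.6 -48.4] [38.8 38.6] 12.0 medz 0.1234 mean [638.5 -46.3] 2184
body [638.6 -49. ] [74.2 74.1] 57.2 medz 0.0542 mean [638.5 -35.3] 3954
```

Call:
move_arm:
  commands:
    - [0.03,0.09,-0.3,0,0,0,65]
    - [0,0,-0.55,0,0,0,65]
    - [0,0,-0.6,0,0,0,65]
    - [0,0,-0.5,0,0,0,65]
    - [0,0,-0.5,0,0,0,65]
    - [0,0,-0.35,0,0,0,65]
    - [0,0,-0.25,0,0,0,65]
    - [0,0,-0.1,0,0,0,65]
    - [0,0,0,0,0,0,65]
    - [0,0,0,0,0,0,65]

```text
time_s: 10.27
eef_pos: [0.6367, -0.0472, 0.1171]
ee_rot: [0.707, 0.708, 0.0, 0.001]
force: [-0.2, 0.2, 0.2]
grip_width: 0.0653
grip_force: 0.0
```

Call:
move_arm:
  commands:
    - [0,0,0,0,0,0,50]
    - [0,0,0,0,0,0,42]
    - [0,0,0,0,0,0,36]
    - [0,0,0,0,0,0,28]
    - [0,0,0,0,0,0,25]
    - [0,0,0,0,0,0,25]
    - [0,0,0,0,0,0,25]

```text
time_s: 10.85
eef_pos: [0.6371, -0.0476, 0.1177]
ee_rot: [0.707, 0.707, 0.001, 0.001]
force: [-0.3, -0.0, 5.0]
grip_width: 0.0374
grip_force: 59.9
```

Call:
move_arm:
  commands:
    - [0,0,0.15,0,0,0,25]
    - [0,0,0.3,0,0,0,25]
    - [0,0,0.4,0,0,0,25]
    - [0,0,0.5,0,0,0,25]
    - [0,0,0.5,0,0,0,25]
    - [0,0,0.5,0,0,0,25]
    - [0,0,0.5,0,0,0,25]
    - [0,0,0.2,0,0,0,25]
    - [0,0,0,0,0,0,25]

```text
time_s: 11.6
eef_pos: [0.6372, -0.0478, 0.2413]
ee_rot: [0.707, 0.707, 0.001, 0.002]
force: [0.2, -0.6, -0.8]
grip_width: 0.0375
grip_force: 60.8
```

```bash
python3 - <<'E'
from h import *
s=st(); im,d,p=wview("w4",[("sqbody",.636,-.05,.06,.015,.08)])
im,d,p=cloud("top"); z=p[...,2]
m=(np.hypot(p[...,0]-.636,p[...,1]+.048)<.045)&(z>.19)&(z<.3); print(rect(p,m))
E
```

```text
t 11.6 tcp [637.2 -47.8 241.3] psi 0.1 z [ 0.004 -0.001 -1.   ] w 37.5 gf 60.8 F [ 0.2 -0.6 -0.8] j [-0.28  0.22  0.21  1.56 -0.    1.29]
sqbody [638.5 -49. ] [74.4 74. ] 57.2 medz 0.0553 mean [638.8 -42.1] 5266
(array([660. , -37.6]), array([0.1, 4. ]), 82.2, 'medz', 0.2365, 'mean', array([660.3, -37.6]), 4)
```

View pics/w4.png

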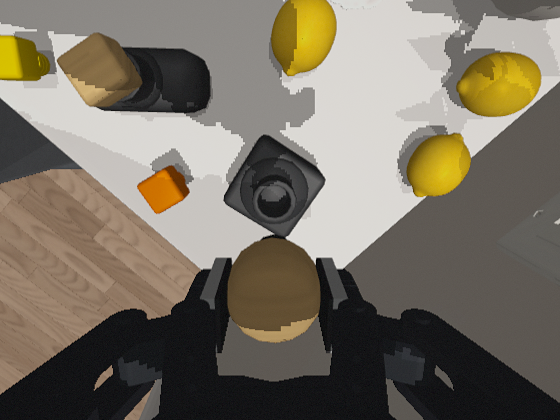

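The knob is held at (274,292) and the square bottle's bore is open at (272,197). I'll carry the knob to the round bottle.

Call:
move_arm:
  commands:
    - [-0.3,0.32,0,0,0,0,25]
    - [-0.53,0.57,0,0,0,0,25]
    - [-0.57,0.62,0,0,0,0,25]
    - [-0.57,0.62,0,0,0,0,25]
    - [-0.57,0.62,0,0,0,0,25]
    - [-0.57,0.62,0,0,0,0,25]
    - [-0.57,0.62,0,0,0,0,25]
    - [-0.57,0.62,0,0,0,0,25]
    - [-0.5,0.52,0,0,0,0,25]
    - [-0.35,0.38,0,0,0,0,25]
    - [-0.19,0.2,0,0,0,0,25]
    - [0,0,0,0,0,0,25]

```text
time_s: 12.7
eef_pos: [0.4232, 0.1822, 0.2372]
ee_rot: [0.706, 0.708, -0.001, -0.0]
force: [0.7, -0.7, -0.2]
grip_width: 0.0373
grip_force: 60.9
```

```bash
python3 - <<'E'
from h import *
st(); im,d,p=wview("w5",[])
im,d,p=cloud("top"); z=p[...,2]
m=(np.hypot(p[...,0]-.425,p[...,1]-.178)<.07)&(z>.02)&(z<.085); print(rect(p,m) if m.sum()>30 else 0)
E
```

```text
t 12.7 tcp [423.2 182.2 237.2] psi 0.2 z [-0.001 -0.    -1.   ] w 37.3 gf 60.9 F [ 0.7 -0.7 -0.2] j [ 0.12 -0.33 -0.32  1.57  0.    1.69]
0
```

Call:
move_arm:
  commands:
    - [0,0,-0.2,0,0,0,25]
    - [0,0,-0.4,0,0,0,25]
    - [0,0,-0.5,0,0,0,25]
    - [0,0,-0.5,0,0,0,25]
    - [0,0,-0.3,0,0,0,25]
    - [0,0,-0.15,0,0,0,25]
    - [0,0,0,0,0,0,25]
    - [0,0,0,0,0,0,25]

```text
time_s: 13.47
eef_pos: [0.425, 0.1807, 0.1565]
ee_rot: [0.707, 0.707, 0.0, 0.0]
force: [-0.5, 0.0, -0.0]
grip_width: 0.037
grip_force: 60.9
```

```bash
python3 - <<'E'
from h import *
st(); im,d,p=wview("w5b",[])
E
```

```text
t 13.47 tcp [425.  180.7 156.5] psi 0.0 z [ 0. -0. -1.] w 37.0 gf 60.9 F [-0.5  0.  -0. ] j [ 0.12 -0.33 -0.47  1.43 -0.    1.69]
```

View pics/w5b.png

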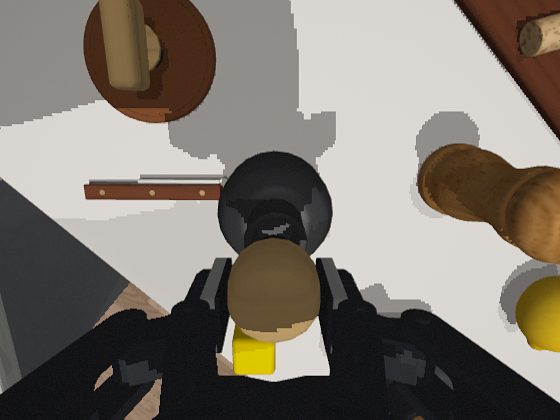

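The knob (274,292) lines up in column with the bottle (275,212), so I'll lower it in slowly.

Call:
move_arm:
  commands:
    - [0,0,-0.1,0,0,0,25]
    - [0,0,-0.1,0,0,0,25]
    - [0,0,-0.1,0,0,0,25]
    - [0,0,-0.1,0,0,0,25]
    - [0,0,-0.1,0,0,0,25]
    - [0,0,0,0,0,0,25]

```text
time_s: 14.02
eef_pos: [0.4247, 0.181, 0.1353]
ee_rot: [0.707, 0.707, -0.0, -0.0]
force: [2.2, -0.1, -1.8]
grip_width: 0.037
grip_force: 60.7
```

Call:
move_arm:
  commands:
    - [0,0,-0.1,0,0,0,25]
    - [0,0,-0.08,0,0,0,25]
    - [0,0,-0.05,0,0,0,25]
    - [0,0,-0.04,0,0,0,25]
    - [0,0,-0.03,0,0,0,25]
    - [0,0,0,0,0,0,25]

```text
time_s: 14.52
eef_pos: [0.4248, 0.181, 0.124]
ee_rot: [0.707, 0.707, 0.0, 0.0]
force: [2.2, 0.4, -1.0]
grip_width: 0.0374
grip_force: 60.7
```

Call:
move_arm:
  commands:
    - [0,0,-0.025,0,0,0,25]
    - [0,0,-0.025,0,0,0,25]
    - [0,0,0,0,0,0,25]

```text
time_s: 14.77
eef_pos: [0.425, 0.1811, 0.1236]
ee_rot: [0.707, 0.708, 0.0, 0.0]
force: [-2.6, -0.1, 12.0]
grip_width: 0.037
grip_force: 62.1
```

Seated: 12 N at 123.6 mm, where I expected 123.5. I'll release and rise, then turn towards the square block (ψ 30°, over the flask).

Call:
move_arm:
  commands:
    - [0,0,0.02,0,0,0,25]
    - [0,0,0,0,0,0,36]
    - [0,0,0,0,0,0,42]
    - [0,0,0,0,0,0,50]
    - [0,0,0,0,0,0,60]
    - [0,0,0.3,0,0,0,60]
    - [0,0,0.6,0,0,0,60]
    - [0,0,0.7,0,0,0,60]
    - [0,0,0.7,0,0,0,60]
    - [0,0,0.6,0,0,0,60]
    - [0,0,0.2,0,0,0,60]

```text
time_s: 15.68
eef_pos: [0.4258, 0.1811, 0.2515]
ee_rot: [0.707, 0.707, 0.002, 0.002]
force: [1.3, 0.2, 0.3]
grip_width: 0.06
grip_force: 0.0
```

Call:
move_arm:
  commands:
    - [0.15,-0.2,0,0,0,0.5,60]
    - [0.3,-0.4,0,0,0,0.8,60]
    - [0.3,-0.4,0,0,0,0.9,60]
    - [0.3,-0.4,0,0,0,0.9,60]
    - [0.3,-0.4,0,0,0,0.9,60]
    - [0.3,-0.4,0,0,0,0.9,60]
    - [0.3,-0.4,0,0,0,0.9,60]
    - [0.3,-0.4,0,0,0,0.8,60]
    - [0.2,-0.3,0,0,0,0.6,60]
    - [0.05,-0.07,0,0,0,0.3,60]
    - [0,0,0,0,0,0,60]

```text
time_s: 16.6
eef_pos: [0.5249, 0.0453, 0.2465]
ee_rot: [0.5, 0.866, -0.0, -0.0]
force: [-0.1, -0.0, -0.5]
grip_width: 0.0598
grip_force: 0.0
```

```bash
python3 - <<'E'
from h import *
st(); wview("w6",[("sqhead",.524,.046,.04,.125,.155),("flask",.524,.046,.07,.02,.09),("knob",.425,.178,.04,.118,.15)])
E
```

```text
t 16.6 tcp [524.9  45.3 246.5] psi 30.0 z [-0.001  0.    -1.   ] w 59.8 gf 0.0 F [-0.1 -0.  -0.5] j [-0.16 -0.12 -0.13  1.56 -0.    0.88]
sqhead [525.3  47.9] [34.1 33.4] 30.0 medz 0.1362 mean [524.5  49.3] 2230
flask [525.7  47.7] [ 52.  104.1] 88.6 medz 0.0611 mean [518.6  56.1] 4081
knob none
```

Call:
move_arm:
  commands:
    - [0,0.04,-0.3,0,0,0,60]
    - [0,0,-0.5,0,0,0,60]
    - [0,0,-0.5,0,0,0,60]
    - [0,0,-0.5,0,0,0,60]
    - [0,0,-0.45,0,0,0,60]
    - [0,0,-0.35,0,0,0,60]
    - [0,0,-0.2,0,0,0,60]
    - [0,0,-0.1,0,0,0,60]
    - [0,0,0,0,0,0,60]
    - [0,0,0,0,0,0,60]

```text
time_s: 17.48
eef_pos: [0.5249, 0.048, 0.1315]
ee_rot: [0.5, 0.866, 0.0, 0.0]
force: [-0.6, -0.5, 0.3]
grip_width: 0.0596
grip_force: 0.0
```

Call:
move_arm:
  commands:
    - [0,0,0,0,0,0,45]
    - [0,0,0,0,0,0,36]
    - [0,0,0,0,0,0,28]
    - [0,0,0,0,0,0,20]
    - [0,0,0,0,0,0,20]
    - [0,0,0,0,0,0,20]
    - [0,0,0,0,0,0,20]

```text
time_s: 18.07
eef_pos: [0.5254, 0.0477, 0.132]
ee_rot: [0.5, 0.866, 0.0, 0.001]
force: [-0.3, -0.2, 6.5]
grip_width: 0.0327
grip_force: 59.6
```

Call:
move_arm:
  commands:
    - [0,0,0.15,0,0,0,20]
    - [0,0,0.3,0,0,0,20]
    - [0,0,0.4,0,0,0,20]
    - [0,0,0.5,0,0,0,20]
    - [0,0,0.5,0,0,0,20]
    - [0,0,0.5,0,0,0,20]
    - [0,0,0.4,0,0,0,20]
    - [0,0,0.2,0,0,0,20]
    - [0,0,0,0,0,0,20]

```text
time_s: 18.82
eef_pos: [0.5255, 0.0476, 0.2515]
ee_rot: [0.5, 0.866, 0.001, 0.002]
force: [1.2, 0.2, -0.4]
grip_width: 0.0329
grip_force: 60.1
```

Call:
move_arm:
  commands:
    - [0.14,-0.12,0,0,0,0.4,20]
    - [0.28,-0.24,0,0,0,0.7,20]
    - [0.35,-0.31,0,0,0,0.8,20]
    - [0.35,-0.31,0,0,0,0.9,20]
    - [0.35,-0.31,0,0,0,0.9,20]
    - [0.35,-0.31,0,0,0,0.9,20]
    - [0.35,-0.31,0,0,0,0.9,20]
    - [0.3,-0.29,0,0,0,0.8,20]
    - [0.22,-0.2,0,0,0,0.4,20]
    - [0.1,-0.12,0,0,0,0.15,20]
    - [0,0,0,0,0,0,20]
    - [0,0,0,0,0,0,20]

```text
time_s: 19.82
eef_pos: [0.6358, -0.0527, 0.2482]
ee_rot: [0.281, 0.96, 0.0, -0.001]
force: [0.7, 0.8, 0.1]
grip_width: 0.0329
grip_force: 60.1
```

```bash
python3 - <<'E'
from h import *
st(); wview("w7",[("sqbottle",.6368,-.0498,.07,.02,.08)])
E
```

```text
t 19.82 tcp [635.8 -52.7 248.2] psi 57.4 z [-0.001  0.001 -1.   ] w 32.9 gf 60.1 F [0.7 0.8 0.1] j [-0.29  0.22  0.23  1.58  0.    0.28]
sqbottle [638.1 -48.9] [74.2 74. ] 57.3 medz 0.0551 mean [632.6 -45.7] 5133
```

View pics/w7.png

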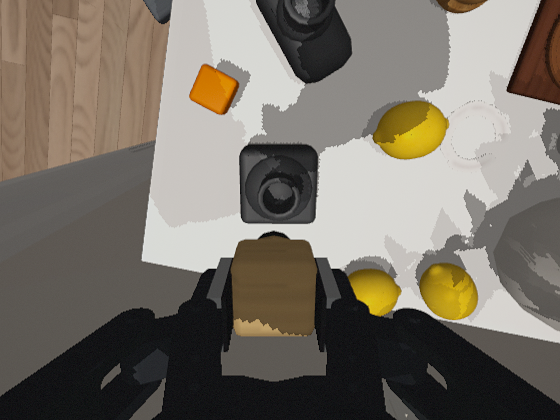

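Block (274,285) and bottle (279,185) are square to each other; a shift of about 3.6 mm is needed. I'll descend to just above the rim.

Call:
move_arm:
  commands:
    - [0.03,0.08,-0.2,0,0,0,20]
    - [0,0,-0.4,0,0,0,20]
    - [0,0,-0.5,0,0,0,20]
    - [0,0,-0.5,0,0,0,20]
    - [0,0,-0.4,0,0,0,20]
    - [0,0,-0.25,0,0,0,20]
    - [0,0,-0.1,0,0,0,20]
    - [0,0,0,0,0,0,20]
    - [0,0,0,0,0,0,20]

```text
time_s: 20.62
eef_pos: [0.6377, -0.0496, 0.1557]
ee_rot: [0.28, 0.96, 0.0, 0.0]
force: [-0.8, -0.6, -1.2]
grip_width: 0.0323
grip_force: 60.1
```

Call:
move_arm:
  commands:
    - [0,0,-0.1,0,0,0,20]
    - [0,0,-0.12,0,0,0,20]
    - [0,0,-0.12,0,0,0,20]
    - [0,0,-0.12,0,0,0,20]
    - [0,0,-0.1,0,0,0,20]
    - [0,0,0,0,0,0,20]

```text
time_s: 21.12
eef_pos: [0.6371, -0.0496, 0.1312]
ee_rot: [0.28, 0.96, 0.0, -0.001]
force: [0.5, 0.4, -1.2]
grip_width: 0.0326
grip_force: 60.1
```

Call:
move_arm:
  commands:
    - [0,0,-0.1,0,0,0,20]
    - [0,0,-0.08,0,0,0,20]
    - [0,0,-0.06,0,0,0,20]
    - [0,0,-0.04,0,0,0,20]
    - [0,0,0,0,0,0,20]

```text
time_s: 21.53
eef_pos: [0.6374, -0.0497, 0.1209]
ee_rot: [0.28, 0.96, 0.0, -0.0]
force: [0.5, 1.3, -1.0]
grip_width: 0.0329
grip_force: 60.1
```

Call:
move_arm:
  commands:
    - [0,0,-0.025,0,0,0,20]
    - [0,0,-0.025,0,0,0,20]
    - [0,0,-0.02,0,0,0,20]
    - [0,0,0,0,0,0,20]

```text
time_s: 21.87
eef_pos: [0.6377, -0.0498, 0.1201]
ee_rot: [0.28, 0.96, -0.0, 0.001]
force: [-4.7, 1.5, 8.7]
grip_width: 0.0335
grip_force: 61.5
```

Seated at 120.1 mm, where 120 was expected. I'll release and go back over the bar.

Call:
move_arm:
  commands:
    - [0,0,0.02,0,0,0,20]
    - [0,0,0,0,0,0,32]
    - [0,0,0,0,0,0,40]
    - [0,0,0,0,0,0,50]
    - [0,0,0,0,0,0,55]
    - [0,0,0.3,0,0,0,55]
    - [0,0,0.6,0,0,0,55]
    - [0,0,0.7,0,0,0,55]
    - [0,0,0.7,0,0,0,55]
    - [0,0,0.6,0,0,0,55]
    - [0,0,0.2,0,0,0,55]

```text
time_s: 22.78
eef_pos: [0.6387, -0.0502, 0.2487]
ee_rot: [0.28, 0.96, 0.0, 0.003]
force: [1.0, -0.2, 1.8]
grip_width: 0.055
grip_force: 0.0
```

Call:
move_arm:
  commands:
    - [-0.35,0.4,0,0,0,-0.8,45]
    - [-0.63,0.71,0,0,0,-1,45]
    - [-0.63,0.71,0,0,0,-1,45]
    - [-0.63,0.71,0,0,0,-1,45]
    - [-0.63,0.71,0,0,0,-1,45]
    - [-0.63,0.71,0,0,0,-1,45]
    - [-0.63,0.71,0,0,0,-1,45]
    - [-0.63,0.71,0,0,0,-1,45]
    - [-0.63,0.71,0,0,0,-1,45]
    - [-0.63,0.71,0,0,0,-1,45]
    - [-0.63,0.71,0,0,0,-1,45]
    - [-0.63,0.71,0,0,0,-1,45]

```text
time_s: 23.78
eef_pos: [0.3448, 0.2796, 0.2435]
ee_rot: [0.643, 0.766, 0.0, 0.0]
force: [0.0, 1.0, -0.0]
grip_width: 0.0451
grip_force: 0.0
```

Call:
move_arm:
  commands:
    - [-0.2,0.2,0,0,0,-1,45]
    - [-0.1,0.1,0,0,0,-1,45]
    - [0,0,0,0,0,-0.55,45]
    - [0,0,0,0,0,0,45]

```text
time_s: 24.12
eef_pos: [0.3338, 0.291, 0.2434]
ee_rot: [0.707, 0.707, 0.0, 0.0]
force: [-0.1, -0.2, 0.3]
grip_width: 0.0452
grip_force: 0.0
```

```bash
python3 - <<'E'
from h import *
st(); wview("w8",[("bar",.334,.289,.04,.05,.08),("coaster",.334,.289,.06,.004,.012)])
im,d,p=cloud("top"); z=p[...,2]
m=lambda x,y,r,lo,hi:(np.hypot(p[...,0]-x,p[...,1]-y)<r)&(z>lo)&(z<hi)
for a in (m(.425,.178,.04,.12,.16),m(.524,.046,.07,.02,.095),m(.636,-.05,.04,.118,.15),m(.636,-.05,.07,.02,.08)): print(rect(p,a) if a.sum()>30 else "none")
E
```

```text
t 24.12 tcp [333.8 291.  243.4] psi 0.0 z [ 0. -0. -1.] w 45.2 gf 0.0 F [-0.1 -0.2  0.3] j [ 0.42 -0.38 -0.36  1.6  -0.    1.99]
bar [334.9 292. ] [53.9 16.8] 89.6 medz 0.0613 mean [334.7 293.7] 1076
coaster [334.2 290.7] [95.  94.2] 0.0 medz 0.0059 mean [334.1 294.6] 4866
(array([425.4, 177.8]), array([37.5, 37.4]), 0.2, 'medz', 0.1305, 'mean', array([424.2, 177.8]), 284)
(array([524. ,  46.6]), array([ 51.3, 102.7]), 88.8, 'medz', 0.0628, 'mean', array([519.7,  49. ]), 912)
(array([637.1, -50.9]), array([33.7, 35.2]), 57.0, 'medz', 0.1255, 'mean', array([636.2, -50.3]), 254)
(array([636.5, -49.5]), array([74.1, 73.3]), 56.9, 'medz', 0.0555, 'mean', array([627. , -43.2]), 835)
```

Both stoppers are seated and in line, and the bar is still standing. I'll pick it up.

Call:
move_arm:
  commands:
    - [0,-0.03,-0.4,0,0,0,45]
    - [0,0,-0.6,0,0,0,45]
    - [0,0,-0.7,0,0,0,45]
    - [0,0,-0.7,0,0,0,45]
    - [0,0,-0.7,0,0,0,45]
    - [0,0,-0.6,0,0,0,45]
    - [0,0,-0.5,0,0,0,45]
    - [0,0,-0.3,0,0,0,45]
    - [0,0,-0.15,0,0,0,45]
    - [0,0,0,0,0,0,45]
    - [0,0,0,0,0,0,45]

```text
time_s: 25.13
eef_pos: [0.3348, 0.2895, 0.0582]
ee_rot: [0.707, 0.708, 0.0, 0.0]
force: [-0.3, 1.4, 0.7]
grip_width: 0.0453
grip_force: 0.0
```

Call:
move_arm:
  commands:
    - [0,0,0,0,0,0,30]
    - [0,0,0,0,0,0,22]
    - [0,0,0,0,0,0,16]
    - [0,0,0,0,0,0,10]
    - [0,0,0,0,0,0,5]
    - [0,0,0,0,0,0,5]
    - [0,0,0,0,0,0,5]

```text
time_s: 25.72
eef_pos: [0.3351, 0.2898, 0.0586]
ee_rot: [0.707, 0.707, 0.001, 0.0]
force: [-0.6, -1.1, 7.2]
grip_width: 0.0167
grip_force: 59.4
```

Call:
move_arm:
  commands:
    - [0,0,0.15,0,0,0,5]
    - [0,0,0.4,0,0,0,5]
    - [0,0,0.6,0,0,0,5]
    - [0,0,0.7,0,0,0,5]
    - [0,0,0.7,0,0,0,5]
    - [0,0,0.7,0,0,0,5]
    - [0,0,0.7,0,0,0,5]
    - [0,0,0.5,0,0,0,5]
    - [0,0,0.3,0,0,0,5]
    - [0,0,0.1,0,0,0,5]
    - [0,0,0,0,0,0,5]

```text
time_s: 26.63
eef_pos: [0.3346, 0.2895, 0.2518]
ee_rot: [0.707, 0.707, 0.0, 0.0]
force: [0.1, -0.1, -0.9]
grip_width: 0.0167
grip_force: 58.6
```

Call:
move_arm:
  commands:
    - [0.1,-0.13,0,0,0,0.5,5]
    - [0.3,-0.38,0,0,0,1,5]
    - [0.4,-0.52,0,0,0,1,5]
    - [0.4,-0.52,0,0,0,1,5]
    - [0.4,-0.52,0,0,0,1,5]
    - [0.4,-0.52,0,0,0,1,5]
    - [0.4,-0.52,0,0,0,1,5]
    - [0.4,-0.52,0,0,0,1,5]
    - [0.4,-0.52,0,0,0,1,5]
    - [0.4,-0.52,0,0,0,1,5]
    - [0.4,-0.52,0,0,0,1,5]
    - [0.4,-0.52,0,0,0,1,5]

```text
time_s: 27.63
eef_pos: [0.5102, 0.0599, 0.2492]
ee_rot: [0.373, 0.928, -0.0, -0.001]
force: [-0.3, 1.0, -0.6]
grip_width: 0.017
grip_force: 58.5
```

Call:
move_arm:
  commands:
    - [0.25,-0.25,0,0,0,1,5]
    - [0.09,-0.1,0,0,0,1,5]
    - [0,0,0,0,0,1,5]
    - [0,0,0,0,0,1,5]
    - [0,0,0,0,0,1,5]
    - [0,0,0,0,0,1,5]
    - [0,0,0,0,0,1,5]
    - [0,0,0,0,0,1,5]
    - [0,0,0,0,0,1,5]
    - [0,0,0,0,0,1,5]
    - [0,0,0,0,0,0.7,5]
    - [0,0,0,0,0,0,5]

```text
time_s: 28.63
eef_pos: [0.5232, 0.0471, 0.2494]
ee_rot: [0.009, 1.0, 0.0, -0.001]
force: [-0.3, -0.1, -0.7]
grip_width: 0.017
grip_force: 58.5
```

```bash
python3 - <<'E'
from h import *
st(); wview("w9",[("flask",.524,.047,.07,.02,.095),("coaster",.334,.289,.06,.004,.012)])
E
```

```text
t 28.63 tcp [523.2  47.1 249.4] psi 89.0 z [-0.003  0.001 -1.   ] w 17.0 gf 58.5 F [-0.3 -0.1 -0.7] j [-0.16 -0.12 -0.12  1.57  0.   -0.14]
flask [520.7  47.4] [52.1 94.7] 88.5 medz 0.0622 mean [507.2  47.6] 3863
coaster [369.4 284.4] [73.4 24.1] 88.9 medz 0.0058 mean [367.7 286.6] 1716
```

View pics/w9.png

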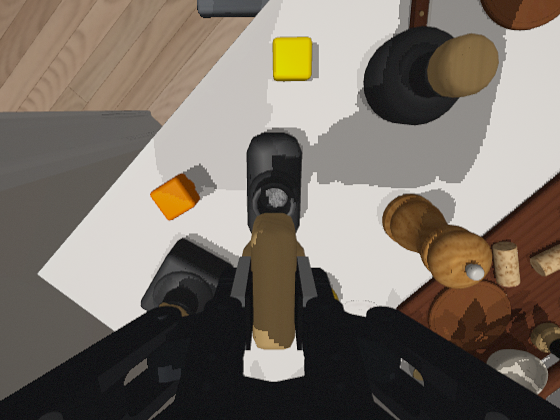

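The bar (272,280) lines up with the flask (274,180), and ψ is 89.0° against 88.7° for the flask. I'll descend to the rim.

Call:
move_arm:
  commands:
    - [0.01,0,-0.2,0,0,0,5]
    - [0,0,-0.4,0,0,0,5]
    - [0,0,-0.5,0,0,0,5]
    - [0,0,-0.5,0,0,0,5]
    - [0,0,-0.35,0,0,0,5]
    - [0,0,-0.15,0,0,0,5]
    - [0,0,0,0,0,0,5]
    - [0,0,0,0,0,0,5]

```text
time_s: 29.35
eef_pos: [0.5241, 0.0471, 0.1673]
ee_rot: [0.01, 1.0, 0.0, -0.0]
force: [0.0, -0.2, 1.0]
grip_width: 0.0171
grip_force: 58.5
```

Call:
move_arm:
  commands:
    - [0,0,-0.12,0,0,0,5]
    - [0,0,-0.12,0,0,0,5]
    - [0,0,-0.12,0,0,0,5]
    - [0,0,-0.12,0,0,0,5]
    - [0,0,0,0,0,0,5]
    - [0,0,0,0,0,0,5]

```text
time_s: 29.85
eef_pos: [0.5246, 0.047, 0.148]
ee_rot: [0.01, 1.0, 0.0, 0.0]
force: [3.8, 0.4, -1.8]
grip_width: 0.0168
grip_force: 58.5
```

Call:
move_arm:
  commands:
    - [0.03,0,-0.06,0,0,0,5]
    - [0,0,-0.1,0,0,0,5]
    - [0,0,-0.1,0,0,0,5]
    - [0,0,-0.06,0,0,0,5]
    - [0,0,-0.04,0,0,0,5]
    - [0,0,0,0,0,0,5]

```text
time_s: 30.35
eef_pos: [0.5258, 0.047, 0.1335]
ee_rot: [0.01, 1.0, 0.0, 0.0]
force: [5.9, 0.1, 0.2]
grip_width: 0.0169
grip_force: 58.8
```

Call:
move_arm:
  commands:
    - [0,0,-0.025,0,0,0,5]
    - [0,0,-0.025,0,0,0,5]
    - [0,0,0,0,0,0,5]

```text
time_s: 30.6
eef_pos: [0.526, 0.047, 0.1331]
ee_rot: [0.01, 1.0, -0.0, 0.001]
force: [0.5, 0.5, 11.8]
grip_width: 0.0168
grip_force: 60.4
```

Call:
move_arm:
  commands:
    - [0,0,0.01,0,0,0,5]
    - [0,0,0,0,0,0,16]
    - [0,0,0,0,0,0,24]
    - [0,0,0,0,0,0,34]
    - [0,0,0,0,0,0,40]
    - [0,0,0.3,0,0,0,40]
    - [0,0,0.6,0,0,0,40]
    - [0,0,0.7,0,0,0,40]
    - [0,0,0.7,0,0,0,40]
    - [0,0,0.6,0,0,0,40]
    - [0,0,0.2,0,0,0,40]
    - [0,0,0,0,0,0,40]

```text
time_s: 31.6
eef_pos: [0.5264, 0.0468, 0.259]
ee_rot: [0.01, 1.0, -0.0, 0.002]
force: [-0.2, -0.4, 0.7]
grip_width: 0.0401
grip_force: 0.0
```

Call:
move_arm:
  commands:
    - [-0.2,-0.6,0.3,0,0,0,40]
    - [-0.2,-0.8,0.3,0,0,0,40]
    - [-0.2,-0.8,0.3,0,0,0,40]
    - [-0.2,-0.8,0.2,0,0,0,40]
    - [-0.2,-0.8,0,0,0,0,40]
    - [-0.2,-0.8,0,0,0,0,40]
    - [-0.2,-0.8,0,0,0,0,40]
    - [-0.1,-0.8,0,0,0,0,40]
    - [0,-0.5,0,0,0,0,40]
    - [0,-0.2,0,0,0,0,40]
    - [0,0,0,0,0,0,40]

```text
time_s: 32.52
eef_pos: [0.4648, -0.2301, 0.2984]
ee_rot: [0.011, 1.0, 0.001, -0.001]
force: [-0.4, -0.1, -1.9]
grip_width: 0.0402
grip_force: 0.0
```

```bash
python3 - <<'E'
from h import *
st(); im,d,p=cloud("top"); z=p[...,2]; cv2.imwrite("pics/end.png",cv2.resize(im[95:300,180:420],None,fx=2.9,fy=2.9)[:,:,::-1])
m=lambda x,y,r,lo,hi:(np.hypot(p[...,0]-x,p[...,1]-y)<r)&(z>lo)&(z<hi)
for n,a in (("knob",m(.425,.178,.04,.12,.16)),("rbot",m(.425,.178,.07,.02,.08)),("bar",m(.524,.046,.04,.13,.16)),("flask",m(.524,.046,.07,.02,.095)),("blk",m(.636,-.05,.04,.118,.15)),("sqb",m(.636,-.05,.07,.02,.08)),("mill",m(.568,.196,.05,.02,.2))): print(n,rect(p,a) if a.sum()>30 else "none")
im,d=imaging.snapshot("side"); cv2.imwrite("pics/ends.png",cv2.resize(im[160:300,160:440],None,fx=2.8,fy=2.8,interpolation=cv2.INTER_CUBIC)[:,:,::-1])
E
```

```text
t 32.52 tcp [ 464.8 -230.1  298.4] psi 88.7 z [-0.002  0.002 -1.   ] w 40.2 gf 0.0 F [-0.4 -0.1 -1.9] j [-0.71 -0.12 -0.04  1.66 -0.   -0.69]
knob (array([424.4, 177.7]), array([37.2, 39.3]), 88.7, 'medz', 0.1304, 'mean', array([424.1, 177.7]), 284)
rbot (array([425. , 178.5]), array([82. , 81.7]), 88.9, 'medz', 0.0589, 'mean', array([423.4, 175.8]), 783)
bar (array([523.5,  46.6]), array([16.7, 52.1]), 88.9, 'medz', 0.1369, 'mean', array([523.3,  46.7]), 226)
flask (array([523.7,  46.6]), array([ 51.3, 102.3]), 88.4, 'medz', 0.0611, 'mean', array([516.1,  50.7]), 720)
blk (array([637. , -50.8]), array([33.7, 33.9]), 57.1, 'medz', 0.1255, 'mean', array([636. , -50.2]), 262)
sqb (array([636.1, -49.3]), array([73.8, 73.4]), 57.2, 'medz', 0.0556, 'mean', array([627. , -43.2]), 832)
mill (array([570.8, 196.7]), array([51.4, 50.8]), 89.2, 'medz', 0.1198, 'mean', array([565.9, 195.5]), 622)
```

View pics/ends.png

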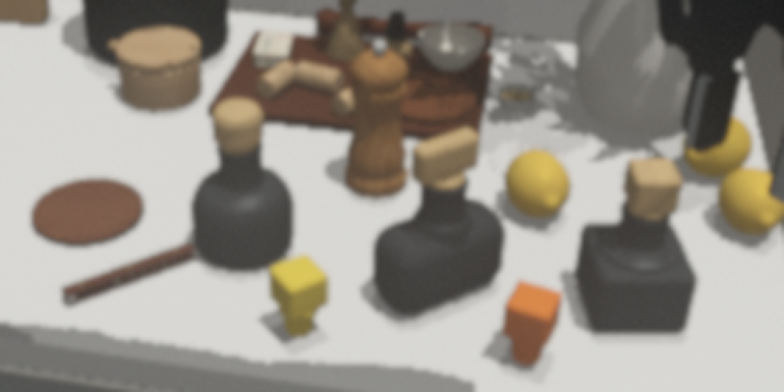

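View pics/end.png

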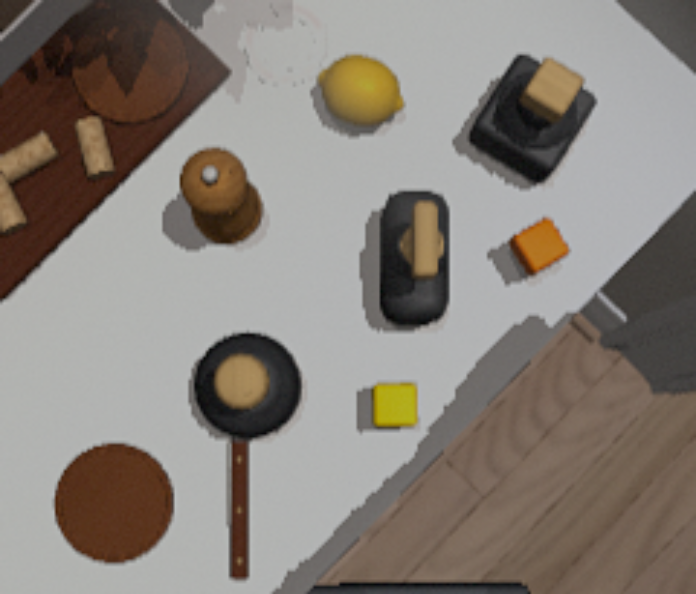

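In the top crop the knob (242,380), bar (427,238) and block (553,88) each sit in their own bottle. Heads are within about 0.5° of the bottle sides and top heights are within 1 mm of what they should be. The bottles, mill and lookalikes haven't moved, and the coaster is empty.

```bash
python3 -c "
from bench import job; print(job.close_job())"
```

```text
the job is handed in; nothing more can be done
None
```

All three stoppers are back in their own bottles, pushed home and in line with the sides; the bottles and pepper mill stayed where they were, and the job was handed in at about 33 s (the verdict was not shown).

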